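# Close the vaccine carrier and start its temperature logger

## Robot

A 7-joint arm with a two-finger parallel gripper is mounted at the origin on the work surface. World frame = base frame: x ahead of the robot, y to its left, z up, the work surface at z = 0. Lengths are in m, angles in rad, forces in N, time in s.
With the tool pointing down it reaches from about 0.4 to 0.9 m from the base axis. Payload 5.5 kg.
Tool frame: the origin (TCP) lies at the very end of the fingers, on their centre line; the grasp point (between the pads) lies 19 mm behind it; z points along the fingers, y is the line along which they close (so a half turn about z gives the same grasp; the last joint's range is limited). The gripper opens to 92 mm and grips with 3 to 60 N. Pads are 19 mm wide; open, the fingers measure 130 mm over their backs; the gripper's body (75 mm by 190 mm) begins 47 mm behind the grasp point.
Start: joints at [1.397, 0.501, -0.427, 1.55, 0.221, 1.138, -0.21], TCP at [0.275, -0.589, 0.227] pointing down, gripper open.
Joint ranges: [-2.88, 2.88], [-0.31, 2.03], [-1.54, 1.56], [0.2, 2.42], [-1.41, 4.55], [0.19, 2.02], [-2.57, 2.57]. Speed limits (rad/s): [2.57, 2.57, 3.14, 3.14, 3.14, 3.14, 3.14].

## Interface

Orientations are given as a rotation vector (axis times angle).
In Python, from plant import status, cams, arm gives the robot as it stands.
- The arm moves only by the shell command python3 -m inch 'ROWS' [FORCE]. ROWS is JSON, a list of rows, each a list of 7 numbers: the turn, a rotation vector about the tool's x, y, z in units of 5 degrees (1.0 is 5 degrees), then the shift along the tool's x, y, z in mm, then the closure in counts, from 0 (fully open) to 255 (shut). A call has 1 to 5 rows; each row is the pose to reach, as a shift and turn from the pose commanded when the call began, along the tool's axes at that moment; what a row does not reach only later rows make up. A row lasts 1/12 s, in which the tool goes at most 41.7 mm and 7.16 degrees, less where a joint would pass 70% of its speed; a pose out of reach is approached as far as the arm can. A call with a gripper value outside its range is refused whole. The fingers move at their own pace and stop on an object; FORCE is the grip in N (left out, the last holds). Time passes only in rows, so rows that repeat a pose let the fingers close. It gives the time, the measured TCP pose, the force, the opening and the grip force at its end, in the units of the state.
- status.get_obs(): the state, without advancing time (a new reading comes with each control period).
- cams.capture(name): name is "scene" or "top" or "wrist"; returns a dict with "img" (384x512x3 uint8, red, green, blue), "z_map" (384x512 float32, m along the optical axis (not along the pixel's ray), 0 where there is no reading), "fx", "fy", "cx", "cy" (pixels), "rvec" (rotation vector, rad) and "tvec" (3), from world to camera coordinates, as OpenCV has them; the wrist camera has in their place "T_tool_cam" (4x4, takes a point from camera to tool coordinates, whose origin is the TCP and whose axes are the flange's). Camera axes: x right, y down, z forward; pixel columns grow to the right and rows downward; lengths in m; the calibration is good to about 2 mm. A picture is of the moment at which its call begins: read the wrist's pose just before it.
- arm.hand_in(): hands the job in; it is judged then, once.
The state is a dict: "t": time; "joints": joint angles; "joint_vel": joint speeds; "joint_efforts": joint torques, N m; "tcp_pos": TCP position; "eef_rot": TCP orientation; "ft_force": force on the tool from outside, world axes, zero at the start; "ft_torque": the same for the moment, N m; "width": finger opening in m; "gripper_force": force on a finger pad.
Only numpy, scipy, OpenCV 4.12 (cv2) and the standard library are available. Lean on these libraries where they do the work, as an engineer would, in place of code of your own. Each camera call takes 0.05 s, during which the arm holds its last target. There are 200 camera calls.

## Task

Get the vaccine carrier ready to go out by pressing with the fingertips, picking nothing up: push its lid fully shut, then press the orange lock on the lid all the way down, then on the temperature logger press the yellow key (clear) all the way down, and last the green key (start) all the way down. Do each only after the one before, and leave the red key alone. Do not lift the logger or push it about, do not open the lid further, and leave the vial, marker, steel cup and jar where they are.

Things in the scene. Friction and masses are not known exactly. Their poses are not given: they have to be found in the camera images.
- carrier: The vaccine carrier, a blue insulated box fixed to the table left or right of the robot, 200 mm (its x) x 270 mm (its y) x 170 mm high, with a white lid and a carrying handle folded down behind (to 135 mm behind the origin, 155 mm to either side). Origin: centre of its underside. Its front, with the lock, faces its own -x, roughly the robot.
- lid_hinge (a point): The middle of the lid's hinge line, on the carrier's rear top edge: (100, 0, 170) mm in the carrier's frame. The hinge line runs along the carrier's y.
- lid (a joint): Angle of the lid, rad: 0 fully shut, growing as its front edge rises; starts at 0.25 to 0.5, never beyond 0.65. White, 200 x 270 x 30 mm, 0.45 kg; shut, its flat top is 200 mm above the table. Its hinge is stiff: the lid stays at any angle, and a push of about 3 to 4 N down near the front edge closes it, against a hard stop.
- lid_pad (a point): A place to push the lid: centre of a grey ribbed thumb pad on the lid's top at the front, left of the lock (a like pad is on the right). In the lid's frame (origin at lid_hinge, turning with the lid, axes as the carrier's when shut) it is at (-175, 80, 30) mm, z normal to the lid.
- lock_top (a point): Centre of the top of the orange push lock in the middle of the lid's front; moves with lid and lock. The top is 26 mm (x) by 34 mm (y), at (-172, 0, 47) mm in the lid's frame when the lock is up, so 17 mm above the lid; a low grey frame 4 mm high, 44 x 52 mm, surrounds it.
- lock (a joint): How far the lock is pressed into the lid, m: 0 up (starts at 0 to 0.0015), 0.010 fully down, its top then still 7 mm above the lid. It takes about 5 N and stays where it is left, with no spring. Pressed fully, it meets a hard stop.
- logger: The temperature logger, a loose white box 90 mm (its x) by 150 mm (its y) by 28 mm high, about 0.5 kg, lying flat on the table turned any way round. Origin: centre of its underside. A dark display lies on its +x half, a row of three round keys along its y on the -x half: green, red in the middle, yellow.
- yellow_top (a point): Centre of the top of the yellow key: a round key 22 mm across, at (-18, 44) mm in the logger's frame, its top 37 mm above the table when up and 31 mm when down (3 mm above the logger's case).
- key_yellow (a joint): How far the yellow key is pressed, m: 0 up, 0.006 fully down. It takes about 4 N and stays where it is left, with no spring; at the end a hard stop.
- green_top (a point): Centre of the top of the green key, like the yellow one, at (-18, -44) mm in the logger's frame.
- key_green (a joint): How far the green key is pressed, m: as for the yellow key.
- key_red (a joint): How far the red key is pressed, m: 0 up. A like key, at (-18, 0) mm in the logger's frame, between the yellow and the green; it must stay up.
- vial: A small amber glass bottle, 24 mm across, 52 mm high, standing some 30 mm off the yellow end of the logger. Origin: centre of its underside. Leave it.
- marker: A marker pen, black with a red cap, lying near the green end of the logger, 130 mm long (its x) and 15 mm thick. Origin: on its underside near the middle. Leave it.
- cup: An empty steel cup, 64 mm across, 50 mm high, in front of the robot between the carrier and the logger. Origin: centre of its underside. Leave it.
- jar: A pale jar with a white lid, 84 mm across, 110 mm high, standing farther out between the carrier and the logger. Origin: centre of its underside. Leave it.
Not all that is in view belongs to the job. There is more than one size of the logger; the job needs the smaller.

How it is judged:
By the outcome, as a careful person would: the job done as asked, in the order asked, and still so for the second after the job is handed in, with the robot touching nothing.
It also fails if it takes over 51 s, if anything falls off the work surface, if the arm or the gripper's body presses on something with over 40 N, if the wrist force passes 120 N, or if a joint passes its speed limit or range.

## Working session

There is one attempt and no reset: what is moved stays moved. The work goes in short steps, Python scripts to look and compute and a shell command to move; the robot and the scene stay as the last step left them, time stands still between calls to the robot, and variables do not carry over. Pictures are saved under pics/ and viewed, at most 10 in all, crops included, and the job is handed in when it is done.

```bash
ls; mkdir -p pics; cat > h.py <<'E'
import numpy as np,cv2
from scipy.spatial.transform import Rotation as R
from plant import status,cams,arm
def cap(n):
    o=status.get_obs(); c=cams.capture(n)
    if 'rvec' in c:
        Rc=R.from_rotvec(c['rvec']).as_matrix().T; t=-Rc@np.array(c['tvec'])
    else:
        Rt=R.from_rotvec(o['eef_rot']).as_matrix(); T=np.array(c['T_tool_cam'])
        Rc=Rt@T[:3,:3]; t=Rt@T[:3,3]+np.array(o['tcp_pos'])
    c['R']=Rc;c['t']=t
    return c
def ray(c,u,v,z):
    d=c['R']@np.array([(u-c['cx'])/c['fx'],(v-c['cy'])/c['fy'],1]); s=(z-c['t'][2])/d[2]; return c['t']+s*d
def dep(c,u,v):
    Z=c['z_map'][int(v),int(u)]; return c['t']+c['R']@np.array([(u-c['cx'])/c['fx']*Z,(v-c['cy'])/c['fy']*Z,Z])
def cloud(c):
    v,u=np.mgrid[:384,:512]; Z=c['z_map']; P=np.stack([(u-c['cx'])/c['fx']*Z,(v-c['cy'])/c['fy']*Z,Z],-1)
    return P@c['R'].T+c['t']
def tool(p):  # target world TCP -> shift mm in tool axes
    o=status.get_obs(); return 1000*R.from_rotvec(o['eef_rot']).inv().apply(np.array(p)-o['tcp_pos'])
def save(c,f,k=1.5): cv2.imwrite('pics/'+f,cv2.resize(c['img'][...,::-1],None,fx=k,fy=k))
E
python3 - <<'E'
from h import *
o=status.get_obs(); print({k:np.round(v,3) for k,v in o.items()}); print(R.from_rotvec(o['eef_rot']).as_matrix().round(3))
a=cap('top');b=cap('scene');print(a['t'],b['t'],a['fx'],b['fx'])
cv2.imwrite('pics/a.png',cv2.resize(a['img'][...,::-1],(800,600)))
cv2.imwrite('pics/b.png',cv2.resize(b['img'][...,::-1],(800,600)))
E
```

```text
pics
{'t': np.float64(0.0), 'joints': array([ 1.397,  0.502, -0.427,  1.551,  0.221,  1.138, -0.21 ]), 'joint_vel': array([-0.002, -0.   ,  0.   ,  0.001,  0.001,  0.002, -0.001]), 'joint_efforts': array([ 1.0000e-03, -5.6659e+01, -5.8160e+00, -2.7912e+01, -6.9000e-02,
        3.1000e-02,  0.0000e+00]), 'tcp_pos': array([ 0.275, -0.588,  0.226]), 'eef_rot': array([-3.065e+00, -6.800e-01,  1.000e-03]), 'ft_force': array([-0.769,  0.124, -0.396]), 'ft_torque': array([ 0.008, -0.059,  0.028]), 'gripper_force': np.float64(0.0), 'width': np.float64(0.092)}
[[ 0.906  0.423 -0.001]
 [ 0.423 -0.906  0.002]
 [ 0.    -0.002 -1.   ]]
[0.29122197 0.00905397 1.17011704] [0.22922178 0.53338885 1.08754761] 377.40094241477385 479.4693627998444
```

View pics/a.png

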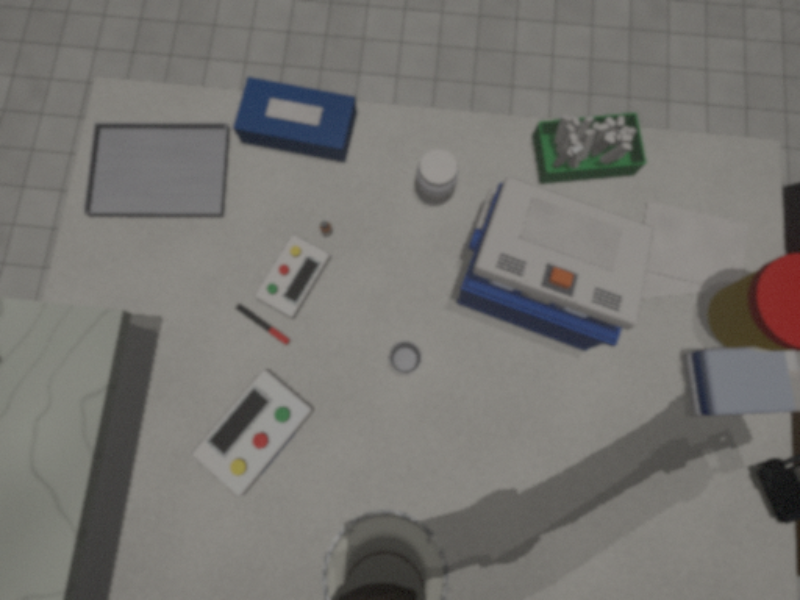

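View pics/b.png

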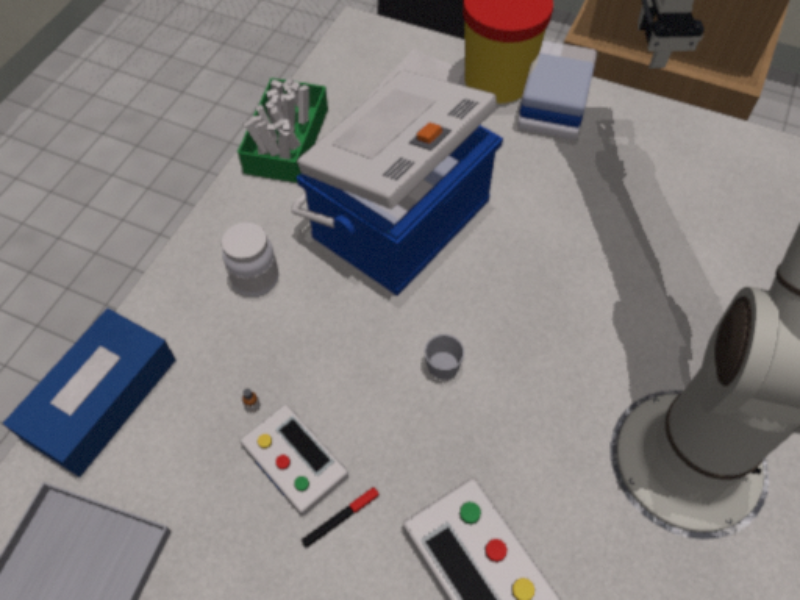

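The top view shows the carrier at right (orange lock at about (562,278) in the 800 px view), and the small logger at (295,275) with yellow (295,251), red (284,270) and green (272,289). The vial is at (326,229) and the marker at (262,323). The scene view agrees, and the lid is partly open.

```bash
cat > m.py <<'E'
from h import *
def blobs(c,lo,hi,mn=15):
    h=cv2.cvtColor(c['img'],cv2.COLOR_RGB2HSV); m=cv2.inRange(h,lo,hi)
    n,_,s,ce=cv2.connectedComponentsWithStats(m)
    return [(int(s[i,4]),ce[i].round(1)) for i in range(1,n) if s[i,4]>=mn]
H={'yel':((20,110,90),(33,255,255)),'grn':((45,90,50),(85,255,255)),'red':((0,130,80),(6,255,255)),'org':((7,150,100),(17,255,255))}
E
python3 - <<'E'
from m import *
for n in('top','scene'):
    c=cap(n); P=cloud(c)
    for k,(lo,hi) in H.items():
        for a,(u,v) in blobs(c,lo,hi): print(n,k,a,u,v,'ray37',ray(c,u,v,.037).round(4),'dep',dep(c,u,v).round(4))
    g=cv2.cvtColor(c['img'],cv2.COLOR_RGB2HSV)
    q=(P[...,2]>.19)&(P[...,2]<.34)&(P[...,1]<-.08)&(P[...,1]>-.6)&(P[...,0]>.2)&(P[...,0]<.8)&(g[...,1]<40)&(c['z_map']>0)
    n_,l,s,ce=cv2.connectedComponentsWithStats(q.astype(np.uint8)); i=1+s[1:,4].argmax(); q=cv2.erode((l==i).astype(np.uint8),np.ones((3,3)))>0
    X=P[q]
    for _ in range(4):
        A=np.c_[X[:,:2],np.ones(len(X))]; w=np.linalg.lstsq(A,X[:,2],rcond=None)[0]; r=X[:,2]-A@w; X=X[abs(r)<max(.004,1.5*r.std())]
    nn=np.array([-w[0],-w[1],1]);nn/=np.linalg.norm(nn)
    print('lid plane',nn,w,len(X),r.std(),'tilt',np.arccos(nn[2]),'yaw',np.degrees(np.arctan2(-nn[1],-nn[0])))
    rc=cv2.minAreaRect(X[:,:2].astype(np.float32)); print(rc, cv2.boxPoints(rc).round(3).tolist())
E
```

```text
top yel 17 188.9 160.4 ray37 [0.5866 0.2432 0.037 ] dep [0.5873 0.2437 0.0345]
top yel 56 152.3 298.4 ray37 [0.1669 0.2907 0.037 ] dep [0.1683 0.2875 0.0499]
top grn 194 351.7 98.9 ray37 [ 0.8442 -0.2508  0.037 ] dep [ 0.8611 -0.2587  0.0024]
top grn 181 387.8 104.5 ray37 [ 0.8366 -0.3669  0.037 ] dep [ 0.8405 -0.3696  0.029 ]
top grn 38 180.1 264.8 ray37 [0.269  0.2246 0.037 ] dep [0.2692 0.2222 0.0494]
top red 1307 499.6 190.6 ray37 [ 0.5892 -0.7129  0.037 ] dep [ 0.5485 -0.6141  0.1921]
top red 32 178.2 214.4 ray37 [0.4157 0.2518 0.037 ] dep [0.4177 0.2556 0.019 ]
top red 48 166.4 281.4 ray37 [0.2181 0.2575 0.037 ] dep [0.2192 0.2536 0.0548]
top org 50 359.2 177.3 ray37 [ 0.587  -0.2862  0.037 ] dep [ 0.5275 -0.2268  0.2649]
lid plane [ 0.26210795 -0.07010234  0.962489  ] [-0.27232306  0.07283443  0.40587151] 5647 0.0015684363393423056 tilt 0.2747649280943525 yaw 165.02636970284388
((0.5901504755020142, -0.24259017407894135), (0.26317188143730164, 0.18813079595565796), 75.06990051269531) [[0.4650000035762787, -0.3449999988079071], [0.6470000147819519, -0.39399999380111694], [0.714
[... 830 characters left out ...]
.036 ]
scene red 122 232.6 319.5 ray37 [0.4142 0.2646 0.037 ] dep [0.4185 0.2585 0.0129]
scene red 146 317.1 351.8 ray37 [0.2191 0.2534 0.037 ] dep [0.2192 0.2561 0.0471]
scene org 113 275.0 84.2 ray37 [ 0.6079 -0.4302  0.037 ] dep [ 0.5256 -0.2208  0.2654]
lid plane [ 0.25983487 -0.06766533  0.96327942] [-0.26973988  0.07024475  0.40363162] 4374 0.0015139963385127485 tilt 0.2718364951272726 yaw 165.40342557676223
((0.590996265411377, -0.23925553262233734), (0.26514798402786255, 0.18815693259239197), 74.74580383300781) [[0.4650000035762787, -0.34200000762939453], [0.6470000147819519, -0.3919999897480011], [0.7170000076293945, -0.13600000739097595], [0.5350000262260437, -0.08699999749660492]]
```

```bash
python3 -m inch '[[0,0,0,0,0,-70,255],[0,0,0,0,0,-70,255],[0,0,0,100,-67,-70,255],[0,0,0,100,-67,-70,255],[0,0,0,100,-67,-70,255]]' 20
python3 -m inch '[[0,0,0,170,-115,0,255],[0,0,0,170,-115,0,255],[0,0,0,170,-115,0,255],[0,0,0,170,-115,0,255],[0,0,0,170,-115,0,255]]'
python3 -m inch '[[0,0,0,158,-107,0,255],[0,0,0,158,-107,0,255],[0,0,0,158,-107,0,255],[0,0,0,158,-107,0,255],[0,0,0,158,-107,0,255]]'
python3 - <<'E'
from m import *
print(tool([.541,-.145,.26]).round(1), tool([.527,-.141,.199]).round(1))
c=cap('wrist'); cv2.imwrite('pics/w1.png',cv2.resize(c['img'][...,::-1],(800,600)))
E
```

```text
t: 0.62
tcp_pos: [0.3383, -0.4844, 0.2972]
eef_rot: [3.067, 0.679, 0.002]
ft_force: [1.4, 0.8, 0.6]
width: 0.0634
gripper_force: 0.0
t: 1.03
tcp_pos: [0.4435, -0.3073, 0.2969]
eef_rot: [3.066, 0.682, 0.0]
ft_force: [0.6, 0.1, -0.4]
width: 0.0295
gripper_force: 0.0
t: 1.45
tcp_pos: [0.5424, -0.1404, 0.2971]
eef_rot: [-3.064, -0.688, -0.003]
ft_force: [0.1, 0.4, 0.8]
width: 0.0008
gripper_force: 0.0
[-3.3  3.6 37.1] [-14.4  -6.   98.1]
```

View pics/w1.png

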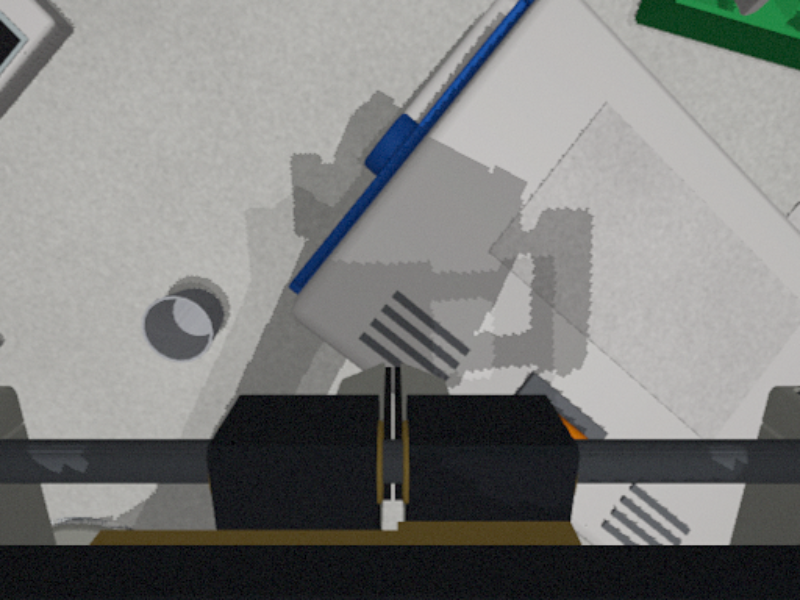

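The wrist view shows the pad stripes at (415,335), just beside the closed fingertips at (393,380), and the lock at (560,395). The geometry agrees, so I start pressing the lid.

```bash
python3 -m inch '[[0,0,0,-3,3,25,255],[0,0,0,-3,3,37,255],[0,0,0,-4,2,45,255],[0,0,0,-5,1,52,255],[0,0,0,-6,0,58,255]]'
python3 -m inch '[[0,0,0,-1,-1,6,255],[0,0,0,-3,-2,13,255],[0,0,0,-5,-3,20,255],[0,0,0,-6,-4,26,255],[0,0,0,-7,-5,31,255]]'
python3 - <<'E'
from h import *
print(tool([.527,-.141,.199]).round(1))
E
```

```text
t: 1.92
tcp_pos: [0.5345, -0.1493, 0.2383]
eef_rot: [3.067, 0.678, -0.001]
ft_force: [-1.6, -0.9, 3.7]
width: 0.001
gripper_force: 1.4
t: 2.33
tcp_pos: [0.5269, -0.147, 0.2073]
eef_rot: [3.067, 0.681, 0.002]
ft_force: [0.7, -0.5, 1.8]
width: 0.0003
gripper_force: 1.1
[ 2.6 -5.4  8.3]
```

```bash
python3 -m inch '[[0,0,0,0,0,3,255],[0,0,0,0,0,5,255],[0,0,0,0,0,6,255],[0,0,0,0,0,7,255],[0,0,0,0,0,8,255]]'
python3 -m inch '[[0,0,0,0,0,1,255],[0,0,0,0,0,2,255],[0,0,0,0,0,2,255]]'
```

```text
t: 2.75
tcp_pos: [0.5264, -0.147, 0.2002]
eef_rot: [3.067, 0.681, -0.001]
ft_force: [-6.7, 1.8, 14.1]
width: 0.0006
gripper_force: 7.0
t: 3.0
tcp_pos: [0.5265, -0.147, 0.2001]
eef_rot: [3.066, 0.68, -0.001]
ft_force: [-9.0, 1.7, 20.8]
width: 0.0008
gripper_force: 10.4
```

```bash
python3 -m inch '[[0,0,0,0,0,-40,255],[0,0,0,0,0,-60,255],[0,0,0,0,0,-60,255]]'
python3 - <<'E'
from m import *
for n in('scene','top'):
    c=cap(n); P=cloud(c)
    print(n,[(a,p,dep(c,*p).round(4),ray(c,*p,.217).round(4)) for a,p in blobs(c,*H['org'],8)])
cx=np.array([.966,-.259,0]);Z=[]
for x,y in ((-.02,-.1),(-.02,.1),(-.1,.1),(-.14,-.1),(-.15,-.03)):
    p=np.array([.675,-.2636,.2])+x*cx+y*np.array([.259,.966,0])
    c2=c=cap('scene'); q=c['R'].T@(p-c['t']); u=c['fx']*q[0]/q[2]+c['cx'];v=c['fy']*q[1]/q[2]+c['cy']; Z.append(dep(c,u,v)[2].round(4))
print(Z, tool([.509,-.219,.235]).round(1))
E
```

```text
t: 3.25
tcp_pos: [0.53, -0.1475, 0.2626]
eef_rot: [3.062, 0.68, 0.012]
ft_force: [0.3, 1.3, -0.2]
width: 0.0003
gripper_force: 0.0
scene [(54, array([282.2,  99.9]), array([ 0.508 , -0.2279,  0.2128]), array([ 0.5067, -0.2243,  0.217 ])), (9, array([160.6, 255.9]), array([0.6391, 0.1958, 0.0343]), array([0.568 , 0.2543, 0.217 ]))]
top []
[np.float64(0.4392), np.float64(0.1995), np.float64(0.1974), np.float64(0.1989), np.float64(0.1992)] [-45.8  58.2  21.5]
```

Lid depths read 0.197–0.1995 m, so the lid is shut flat. Next I move over the lock.

```bash
python3 -m inch '[[0,0,0,-46,60,0,255],[0,0,0,-46,60,0,255],[0,0,0,-46,60,25,255],[0,0,0,-46,60,30,255],[0,0,0,-46,60,30,255]]'
python3 - <<'E'
from h import *
print(tool([.509,-.220,.207]).round(1))
c=cap('scene'); cv2.imwrite('pics/s2.png',cv2.resize(c['img'][:200,150:400,::-1],(750,600)))
E
```

```text
t: 4.02
tcp_pos: [0.5085, -0.2201, 0.2253]
eef_rot: [-3.063, -0.679, 0.006]
ft_force: [0.3, 0.7, 0.1]
width: 0.0005
gripper_force: 0.0
[ 0.6  0.2 18.3]
```

View pics/s2.png

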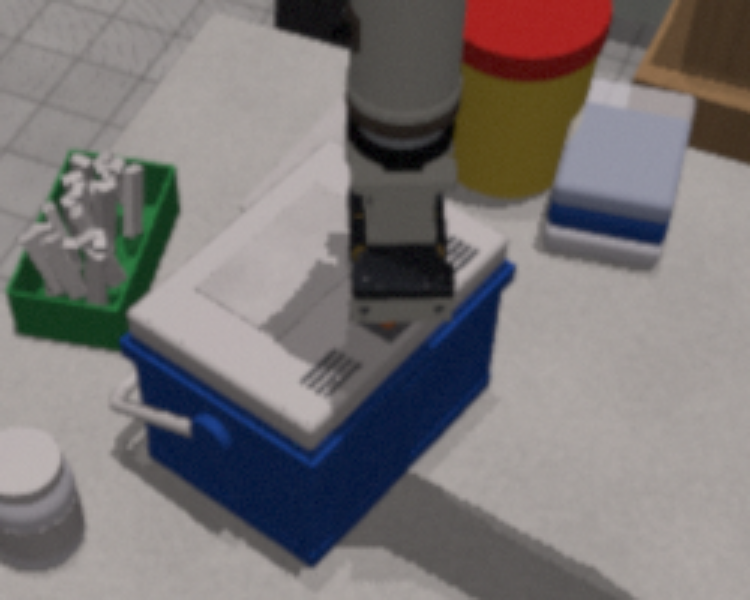

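The view shows the lid shut and the fingers right over the lock, with orange just visible under them at (388,325). I press down.

```bash
python3 -m inch '[[0,0,0,0,0,5,255],[0,0,0,0,0,8,255],[0,0,0,0,0,11,255],[0,0,0,0,0,14,255],[0,0,0,0,0,16,255]]'
python3 -m inch '[[0,0,0,0,0,2,255],[0,0,0,0,0,4,255],[0,0,0,0,0,5,255],[0,0,0,0,0,5,255]]'
```

```text
t: 4.48
tcp_pos: [0.511, -0.2201, 0.2122]
eef_rot: [3.066, 0.682, 0.001]
ft_force: [-0.1, 1.7, 4.1]
width: -0.0001
gripper_force: 2.5
t: 4.82
tcp_pos: [0.5109, -0.2201, 0.2072]
eef_rot: [-3.067, -0.682, -0.002]
ft_force: [-1.8, 3.5, 6.3]
width: 0.0
gripper_force: 3.4
```

```bash
python3 -m inch '[[0,0,0,0,0,1,255],[0,0,0,0,0,2,255],[0,0,0,0,0,3,255],[0,0,0,0,0,3,255]]'
```

```text
t: 5.15
tcp_pos: [0.5111, -0.2202, 0.207]
eef_rot: [3.065, 0.681, 0.001]
ft_force: [-8.6, 5.6, 24.9]
width: 0.0007
gripper_force: 12.9
```

```bash
python3 -m inch '[[0,0,0,0,0,-40,255],[0,0,0,0,0,-60,255],[0,0,0,70,-103,-60,255],[0,0,0,70,-103,-60,255],[0,0,0,70,-103,-60,255]]'
python3 -m inch '[[0,0,0,115,-168,0,255],[0,0,0,115,-168,0,255],[0,0,0,115,-168,0,255],[0,0,0,115,-168,0,255],[0,0,0,115,-168,0,255]]'
python3 - <<'E'
from m import *
print(status.get_obs()['joints'].round(2))
for n in('scene','top'):
    c=cap(n); print(n,[(a,p,dep(c,*p).round(4),ray(c,*p,.207).round(4)) for a,p in blobs(c,*H['org'],8)])
    for k in('yel','red','grn'):
        for a,p in blobs(c,*H[k],8):
            q=ray(c,*p,.037)
            if np.hypot(*(q[:2]-[.547,.263]))<.07: print(k,a,q.round(4))
print(tool([.587,.2445,.12]).round(1))
E
```

```text
t: 5.57
tcp_pos: [0.5302, -0.0981, 0.2638]
eef_rot: [3.067, 0.675, 0.001]
ft_force: [1.0, 0.4, 0.3]
width: 0.0003
gripper_force: 0.0
t: 5.98
tcp_pos: [0.5633, 0.105, 0.2633]
eef_rot: [3.066, 0.681, 0.0]
ft_force: [0.3, -0.1, 0.2]
width: 0.0004
gripper_force: 0.0
[ 0.37  0.39 -0.77  1.7   0.29  1.17 -1.61]
scene [(102, array([279.4, 102.6]), array([ 0.5133, -0.2234,  0.2054]), array([ 0.5127, -0.2221,  0.207 ])), (15, array([159.8, 255.9]), array([0.639 , 0.1981, 0.0392]), array([0.5734, 0.2518, 0.207 ]))]
yel 60 [0.5872 0.2455 0.037 ]
red 58 [0.5472 0.2627 0.037 ]
grn 60 [0.5068 0.2801 0.037 ]
top []
red 14 [0.5464 0.2607 0.037 ]
grn 10 [0.5067 0.2782 0.037 ]
[  79.1 -108.8  144.5]
```

The lock top measures about 0.206 m, so it is down. Now to the yellow key.

```bash
python3 -m inch '[[0,0,0,79,-109,60,255],[0,0,0,79,-109,100,255],[0,0,0,79,-109,144,255],[0,0,0,79,-109,144,255],[0,0,0,79,-109,144,255]]'
python3 - <<'E'
from m import *
c=cap('wrist')
for k in('yel','red','grn'):
    for a,p in blobs(c,*H[k],60): print(k,a,p,ray(c,*p,.037).round(4),dep(c,*p)[2].round(4))
print(tool([.587,.2445,.037]).round(1))
E
```

```text
t: 6.5
tcp_pos: [0.5884, 0.2353, 0.1168]
eef_rot: [3.066, 0.681, -0.002]
ft_force: [0.5, 0.6, 0.0]
width: 0.0007
gripper_force: 0.0
yel 558 [241.  197.9] [0.589  0.2454 0.037 ] 0.0384
yel 94 [243.4 298.4] [0.5035 0.204  0.037 ] 0.2044
yel 97 [258.6 298.2] [0.5095 0.1917 0.037 ] 0.2034
red 497 [202.6 230.8] [0.5492 0.2624 0.037 ] 0.0381
[ 5.4 -4.1 73.6]
```

```bash
python3 -m inch '[[0,0,0,6,-4,25,255],[0,0,0,6,-4,50,255],[0,0,0,6,-4,64,255],[0,0,0,6,-4,67,255],[0,0,0,6,-4,67,255]]'
python3 - <<'E'
from h import *
print(tool([.588,.245,.037]).round(1))
E
```

```text
t: 6.97
tcp_pos: [0.5919, 0.2399, 0.0515]
eef_rot: [3.066, 0.679, -0.004]
ft_force: [-0.4, 0.1, 0.3]
width: 0.0006
gripper_force: 0.0
[-1.3 -6.3 14.5]
```

```bash
python3 -m inch '[[0,0,0,-1,-6,0,255],[0,0,0,-1,-6,6,255],[0,0,0,-1,-6,10,255],[0,0,0,-1,-6,13,255],[0,0,0,-1,-6,15,255]]'
python3 -m inch '[[0,0,0,0,0,1,255],[0,0,0,0,0,3,255],[0,0,0,0,0,4,255],[0,0,0,0,0,5,255],[0,0,0,0,0,5,255]]'
```

```text
t: 7.38
tcp_pos: [0.5893, 0.2461, 0.0378]
eef_rot: [3.067, 0.68, 0.001]
ft_force: [0.2, 0.3, -0.4]
width: 0.0002
gripper_force: 0.0
t: 7.8
tcp_pos: [0.5893, 0.2461, 0.0327]
eef_rot: [3.067, 0.68, 0.0]
ft_force: [-0.2, -1.9, 2.3]
width: 0.0001
gripper_force: 1.3
```

```bash
python3 -m inch '[[0,0,0,0,0,1,255],[0,0,0,0,0,2,255],[0,0,0,0,0,3,255],[0,0,0,0,0,4,255],[0,0,0,0,0,4,255]]'
```

```text
t: 8.22
tcp_pos: [0.5893, 0.2462, 0.0311]
eef_rot: [3.065, 0.68, 0.001]
ft_force: [-8.1, -5.7, 20.9]
width: 0.0001
gripper_force: 10.4
```

```bash
python3 -m inch '[[0,0,0,0,0,-35,255],[0,0,0,0,0,-60,255],[0,0,0,-60,-65,-60,255],[0,0,0,-60,-65,-60,255],[0,0,0,-60,-65,-60,255]]'
python3 -m inch '[[0,0,0,0,0,0,255],[0,0,0,0,0,0,255]]'
python3 - <<'E'
from m import *
for n in('wrist','scene'):
  c=cap(n)
  for k in('yel','red','grn'):
    for a,p in blobs(c,*H[k],40):
      q=ray(c,*p,.037)
      if np.hypot(*(q[:2]-[.547,.263]))<.07: print(n,k,a,p,q.round(4),dep(c,*p)[2].round(4))
print(tool([.508,.28,.037]).round(1))
E
```

```text
t: 8.63
tcp_pos: [0.4994, 0.2845, 0.0889]
eef_rot: [-3.061, -0.693, 0.006]
ft_force: [-1.4, 1.5, 0.4]
width: 0.0001
gripper_force: 0.0
t: 8.8
tcp_pos: [0.507, 0.2804, 0.0887]
eef_rot: [-3.066, -0.683, -0.001]
ft_force: [0.5, 0.4, 0.5]
width: 0.0007
gripper_force: 0.0
wrist yel 751 [348.5 134. ] [0.5877 0.2475 0.037 ] 0.0325
wrist red 655 [299.6 175.9] [0.5483 0.2636 0.037 ] 0.0375
wrist grn 687 [253.2 214.8] [0.5085 0.2804 0.037 ] 0.0375
[-0.1 -0.8 51.5]
```

```bash
python3 -m inch '[[0,0,0,1,0,20,255],[0,0,0,1,0,40,255],[0,0,0,1,0,46,255],[0,0,0,1,0,49,255],[0,0,0,1,0,52,255]]'
python3 -m inch '[[0,0,0,0,0,1,255],[0,0,0,0,0,3,255],[0,0,0,0,0,4,255],[0,0,0,0,0,5,255],[0,0,0,0,0,5,255]]'
python3 -m inch '[[0,0,0,0,0,1,255],[0,0,0,0,0,2,255],[0,0,0,0,0,3,255],[0,0,0,0,0,3,255]]'
```

```text
t: 9.32
tcp_pos: [0.5085, 0.2798, 0.0365]
eef_rot: [3.067, 0.679, -0.001]
ft_force: [-2.1, -2.5, 4.7]
width: 0.0003
gripper_force: 2.0
t: 9.73
tcp_pos: [0.5087, 0.2801, 0.0321]
eef_rot: [3.067, 0.68, 0.002]
ft_force: [-1.0, -2.1, 4.1]
width: 0.0005
gripper_force: 1.8
t: 10.07
tcp_pos: [0.5088, 0.2802, 0.0311]
eef_rot: [3.065, 0.68, 0.002]
ft_force: [-5.3, -6.4, 22.4]
width: 0.0006
gripper_force: 11.2
```

```bash
python3 -m inch '[[0,0,0,0,0,-35,255],[0,0,0,0,0,-70,255],[0,0,0,0,0,-100,255],[0,0,0,0,0,-120,255],[0,0,0,0,0,-120,255]]'
python3 -m inch '[[0,0,0,-60,60,0,255],[0,0,0,-60,60,0,255],[0,0,0,-60,60,0,255],[0,0,0,-60,60,0,255]]'
python3 - <<'E'
from m import *
for n in('wrist','scene'):
  c=cap(n)
  for k in('yel','red','grn','org'):
    for a,p in blobs(c,*H[k],20):
      q=ray(c,*p,.034)
      if k=='org' or np.hypot(*(q[:2]-[.547,.263]))<.07: print(n,k,a,p,q.round(4),dep(c,*p).round(4))
cv2.imwrite('pics/e.png',cv2.resize(c['img'][...,::-1],(800,600)))
E
```

```text
t: 10.48
tcp_pos: [0.5109, 0.2833, 0.1537]
eef_rot: [-3.064, -0.681, -0.014]
ft_force: [0.9, 0.8, 0.2]
width: 0.0004
gripper_force: 0.0
t: 10.82
tcp_pos: [0.4785, 0.1972, 0.1477]
eef_rot: [3.067, 0.674, -0.003]
ft_force: [-0.5, 0.7, 1.1]
width: 0.0005
gripper_force: 0.0
wrist yel 571 [255.   48.7] [0.5874 0.245  0.034 ] [0.5877 0.2451 0.0321]
wrist red 528 [215.2  87. ] [0.5475 0.2626 0.034 ] [0.5476 0.2622 0.0377]
wrist grn 462 [179.5 123.3] [0.5077 0.2788 0.034 ] [0.5073 0.2792 0.032 ]
wrist org 286 [344.3  12.6] [0.6395 0.1932 0.034 ] [0.639  0.1934 0.0356]
scene yel 52 [169.3 282.5] [0.5867 0.2459 0.034 ] [0.5868 0.2458 0.0338]
scene red 59 [180.5 295.1] [0.5481 0.2619 0.034 ] [0.5478 0.2622 0.0351]
scene grn 52 [192.6 309.5] [0.5068 0.2803 0.034 ] [0.5079 0.2794 0.0301]
```

View pics/e.png

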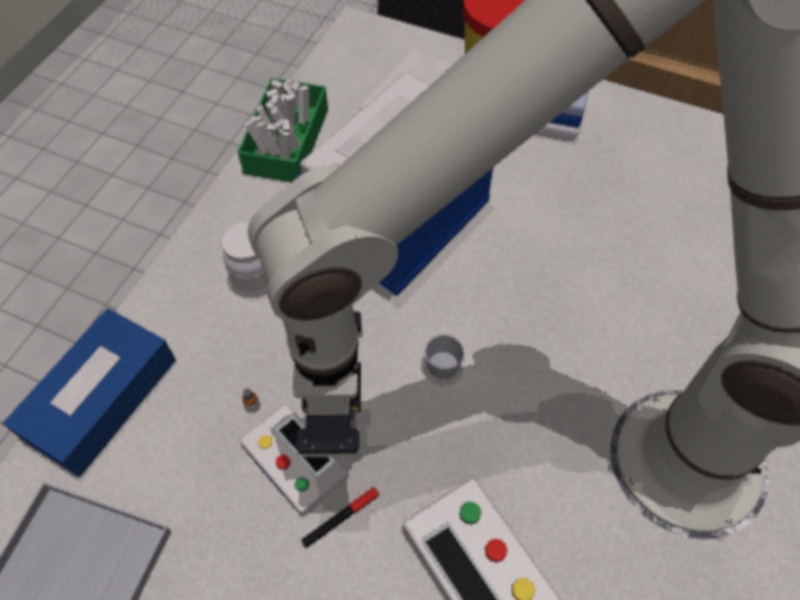

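The view shows the logger, vial (249,400), marker (340,517), cup (444,355) and jar (243,248) where they started. Yellow and green read 0.032 m (down) and red 0.0377 m (up), and the arm is clear.

```bash
python3 -m inch '[[0,0,0,0,0,0,255],[0,0,0,0,0,0,255],[0,0,0,0,0,0,255]]'; python3 -c "
from plant import arm; print(arm.hand_in())"
```

```text
t: 11.17
tcp_pos: [0.4792, 0.202, 0.1487]
eef_rot: [-3.065, -0.683, -0.0]
ft_force: [-1.2, -0.1, 0.5]
width: 0.0005
gripper_force: 0.0
the job is handed in; nothing more can be done
None
```

I handed the job in at about 11 s with the lid shut, the lock down, then the yellow key and the green key pressed to their stops in that order; the red key is still up and nothing else was moved.

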